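# Put the book away under the riser

## Robot

A 6-joint arm with a two-finger parallel gripper is mounted at the origin on the work surface. World frame = base frame: x ahead of the robot, y to its left, z up, the work surface at z = 0. Lengths are in m, angles in rad, forces in N, time in s.
With the tool pointing down it reaches from about 0.35 to 0.775 m from the base axis. Payload 7.3 kg.
Tool frame: the origin (TCP) lies midway between the tips of the shut fingers; the grasp point (between the pads) lies manip.grip_depth behind it (manip.grip_depth is the distance from the TCP to the grasp point, in m); z points along the fingers, y is the line along which they close (so a half turn about z gives the same grasp; the last joint's range is limited). The gripper opens to 92 mm and grips with 3 to 60 N. Pads are 19 mm wide; open, the fingers measure 130 mm over their backs; the gripper's body (75 mm by 190 mm) begins 47 mm behind the grasp point.
Start: joints at [1.027, 0.342, 1.524, -0, 1.275, -0.146], TCP at [0.203, 0.484, 0.227] pointing down, gripper open.
Joint ranges: [-2.53, 2.53], [-0.77, 2.02], [0.04, 2.7], [-1, 4.14], [0.28, 2.66], [-3.11, 3.11]. Speed limits (rad/s): [2.57, 2.57, 3.14, 3.14, 3.14, 3.14].

## Interface

Orientations are given as [roll, pitch, yaw] about the fixed x, y, z axes, in that order (R = Rz(yaw) Ry(pitch) Rx(roll)).
In Python, from rig import manip gives the robot as it stands. The module is installed in compiled form; this text tells all that it offers.
- The arm moves only by the tool play_rows, never from a script. Its argument "moves" is text: rows parted by semicolons, each of 7 numbers parted by spaces: the turn, a rotation vector about the tool's x, y, z in degrees, then the shift along the tool's x, y, z in mm, then the finger opening in mm, from 0 to 91.8. In form: wx wy wz dx dy dz gripper; .... A call has 1 to 12 rows; each row shifts and turns the commanded pose from where the row before left it, along the tool's axes as they then stand; what a row does not reach is not made up. A row lasts 1/10 s, in which the tool goes at most 50 mm and 8.59 degrees, less where a joint would pass 70% of its speed; a pose out of reach is approached as far as the arm can. A call with a gripper value outside its range is refused whole. The fingers move at their own pace and stop on an object; "squeeze" is the grip in N (left out, the last holds). Time passes only in rows, so rows that do not move let the fingers close. It gives the time, the measured TCP pose, the force, the opening and the grip force at its end, in the units of the state.
- manip.read_state(): the state, without advancing time (a new reading comes with each control period).
- manip.read_camera(name): name is "scene" or "top" or "wrist"; returns a dict with "image" (400x640x3 uint8, red, green, blue), "mtx" (3x3 intrinsics, pixels), "extrinsics" (4x4, takes a point from world to camera coordinates). Camera axes: x right, y down, z forward; pixel columns grow to the right and rows downward; lengths in m; the calibration is good to about 2 mm. A picture is of the moment at which its call begins. There is no depth.
- manip.job_done(): hands the job in; it is judged then, once.
The state is a dict: "time_s": time; "qpos": joint angles; "dq": joint speeds; "joint_torque": joint torques, N m; "eef_pos": TCP position; "eef_rot": TCP orientation; "ft_force": force on the tool from outside, world axes, zero at the start; "wrist_torque": the same for the moment, N m; "gripper_width": finger opening in m; "grasp_force": force on a finger pad.
Only numpy, scipy, OpenCV 4.12 (cv2) and the standard library are available. Lean on these libraries where they do the work, as an engineer would, in place of code of your own. Each camera call takes 0.05 s, during which the arm holds its last target. There are 200 camera calls.

## Task

Put the thick book that lies by itself next to the low slatted riser away under it: push the book along the table with your fingers, in through the narrow gap between the riser's two side boards, until it lies in the middle of the riser with nothing sticking out on either side. Slide it only, never pick it up or tip it, and leave everything else on the table and on the riser where it stands.

Things in the scene. Friction and masses are not known exactly. Their poses are not given: they have to be found in the camera images.
- book: the book to put away: off-white hardback lying flat, rigid, 170 x 130 mm, 30 mm thick, 0.35 to 0.7 kg, free to slide. Origin: centre of its underside; x along the 170 mm side (spine: the 170 mm edge at -y), z up. It starts to the robot's right or left of the riser, outside one mouth, 0.24 to 0.36 m centre to centre, yaw up to 0.35 rad, 170 mm side roughly across the gap.
- riser: low oak riser fixed to the table, no floor, open at both ends of its y axis, no stop inside: two side boards 18 mm thick, 170 mm long (y), 62 mm high, half-round ends, inner faces at x = -88 and +88 mm (gap 176 mm), joined by four slats at the top (50 mm clear below) that cover only y = -48 to +48 mm. Origin: middle of the gap, on the table; x across, y through the gap. Yaw up to 0.15 rad.
- tealight: bystander: a tealight in a small clear glass cup, 42 mm across at the rim, 26 mm high, standing on the riser's slats near one end of them; origin: centre of its underside
- tape: bystander: a roll of off-white tape lying flat, 64 mm across, 25 mm high, beside the riser on the robot's side of it; origin: centre of its underside
- candle: bystander: a round pillar candle standing upright, 60 mm across, 92 mm high (wick 10 mm more), beside the riser on the side away from the robot; origin: centre of its underside
- cup: bystander: a white ceramic cup without handle, 72 mm across at the rim, 60 mm high; origin: centre of its underside
- notebook: bystander: a small hardback lying flat, 140 x 90 x 16 mm (not the book to be pushed: it is thinner and smaller), off to the right side; origin: centre of its underside
- matchbox: bystander: a matchbox lying flat, 53 x 36 x 15 mm; origin: centre of its underside
- bowl_s: bystander: a small white ceramic bowl, 116 mm across, 40 mm high, off to the left side; origin: centre of its underside
There are look-alikes about, which are no part of the job. What is shaped like the book but orange or purple is not meant.

How it is judged:
By the outcome, as a careful person would: the job done as asked, in the order asked, and still so for the second after the job is handed in, with the robot touching nothing.
It also fails if it takes over 72 s, if anything falls off the work surface, if the arm or the gripper's body presses on something with over 40 N, if the wrist force passes 120 N, or if a joint passes its speed limit or range.

## Working session

There is one attempt and no reset: what is moved stays moved. The work goes in short steps, Python scripts to look and compute and a tool call to move; the robot and the scene stay as the last step left them, time stands still between calls to the robot, and variables do not carry over. Pictures are saved under pics/ and viewed, at most 10 in all, crops included, and the job is handed in when it is done.

Besides the shell and the picture viewer there is one more tool, called after "Call:" as a command line: name --argument value ..., lists and objects as JSON in quotes. play_rows: Moves the arm, as the interface text tells. Its arguments: {"type":"object","properties":{"moves":{"type":"string"},"squeeze":{"type":"number"}},"required":["moves"]}

```bash
mkdir -p pics; python3 - <<'E'
from rig import manip
import cv2,numpy as np
for n in("top","scene"):
    c=manip.read_camera(n); cv2.imwrite(f"pics/{n}0.png",c["image"][:,:,::-1]); print(n,c["mtx"].tolist(),np.round(c["extrinsics"],4).tolist())
s=manip.read_state();print(s["eef_pos"],s["eef_rot"],s["time_s"],manip.grip_depth)
E
```

```text
top [[509.5673016093388, 0.0, 325.21016180070313], [0.0, 509.5673016093388, 211.63203964307374], [0.0, 0.0, 1.0]] [[0.0244, -0.9997, -0.0031, -0.0189], [-0.98, -0.0233, -0.1974, 0.5118], [0.1973, 0.0079, -0.9803, 1.4231], [0.0, 0.0, 0.0, 1.0]]
scene [[409.0026083253141, 0.0, 317.9723809792267], [0.0, 409.0026083253141, 198.99583501292696], [0.0, 0.0, 1.0]] [[-0.4815, 0.8765, -0.0013, 0.2487], [0.7527, 0.4127, -0.5129, -0.3326], [-0.449, -0.2479, -0.8585, 1.3854], [0.0, 0.0, 0.0, 1.0]]
[0.20319572 0.48369738 0.2261414 ] [-3.14027371e+00 -1.41378943e-04  2.74378651e+00] 0.1 0.0188
```

View pics/top0.png

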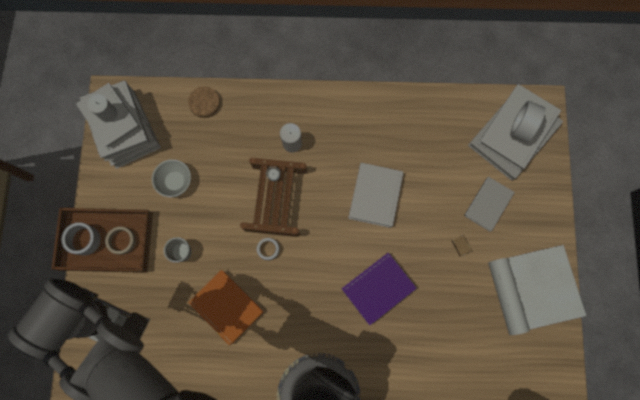

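View pics/scene0.png

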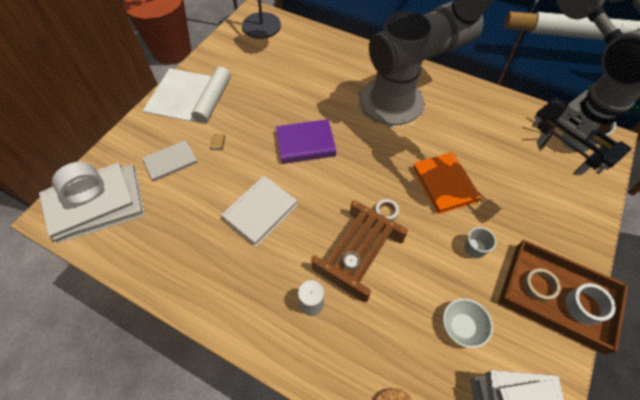

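The off-white candidates in the top view are the book at (377,195), the notebook at (489,204) and the book stacks at (517,130) and (540,290). The one at (377,195) lies alone outside the riser's right mouth (riser at 275,197), so it fits. The orange and purple ones are decoys. I'll confirm this in one enlarged crop.

```bash
cat > h.py <<'E'
import numpy as np,cv2
from rig import manip
def ray(c,u,v,z):
    E=c["extrinsics"];R=E[:3,:3];t=E[:3,3];o=-R.T@t
    d=R.T@np.linalg.inv(c["mtx"])@np.array([u,v,1.]);return o+d*(z-o[2])/d[2]
def proj(c,P):
    P=np.atleast_2d(P);q=(c["extrinsics"][:3,:3]@P.T).T+c["extrinsics"][:3,3];q=(c["mtx"]@q.T).T;return q[:,:2]/q[:,2:]
E
python3 - <<'E'
from h import *
c=manip.read_camera("top");im=c["image"][:,:,::-1]
cr=cv2.resize(im[120:270,230:430],None,fx=4,fy=4,interpolation=cv2.INTER_CUBIC)
cr=cv2.convertScaleAbs(cr,alpha=1.5);cv2.imwrite("pics/crop.png",cr)
g=cv2.cvtColor(im,cv2.COLOR_BGR2HSV);m=((g[:,:,1]<60)&(g[:,:,2]>110)).astype(np.uint8);m[:, :335]=0;m[:,420:]=0;m[:150]=0;m[240:]=0
n,l,s,ce=cv2.connectedComponentsWithStats(m);i=1+s[1:,4].argmax();print(s[i],ce[i])
cn=cv2.findContours((l==i).astype(np.uint8),0,1)[0][0][:,0]
w=np.array([ray(c,*p,.03)[:2] for p in cn]);print(cv2.minAreaRect((w*1000).astype(np.float32)))
E
```

```text
[ 348  163   55   63 2466] [375.41321979 193.77696675]
((573.0516967773438, -153.45010375976562), (130.1104278564453, 174.92388916015625), 78.92618560791016)
```

View pics/crop.png

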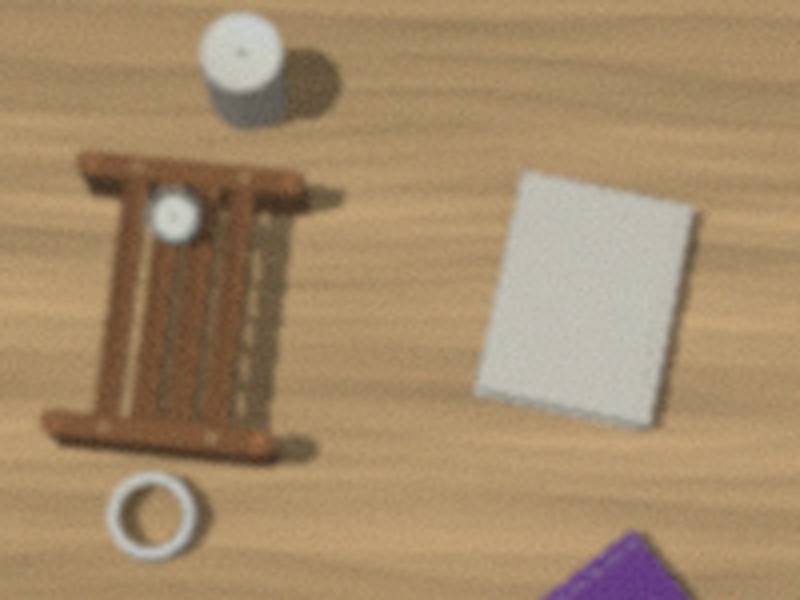

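The crop confirms it: a plain off-white book with top corners near crop (522,172), (695,207), (653,418) and (478,388). The riser boards run (82,160)–(302,183) and (46,420)–(271,445). The tealight is at (175,215), the candle top at (242,50) and the tape at (152,515). Next I'll fit the poses.

```bash
python3 - <<'E'
from h import *
from scipy.optimize import least_squares
c=manip.read_camera("top")
f=lambda p:(np.array(p)+.5)/4-.5+[230,120]
def fit(model,z,pix,x0):
    model=np.array(model,float);pix=f(pix)
    def W(p):
        C,S=np.cos(p[2]),np.sin(p[2]);return np.c_[p[0]+C*model[:,0]-S*model[:,1],p[1]+S*model[:,0]+C*model[:,1],np.full(len(model),z)]
    r=least_squares(lambda p:(proj(c,W(p))-pix).ravel(),x0);print(np.round(r.x,4),np.round(r.fun,1));return r.x
b=fit([[.085,.065],[.085,-.065],[-.085,-.065],[-.085,.065]],.03,[[522,172],[695,207],[653,418],[478,388]],[.57,-.15,-.15])
r=fit([[.097,.085],[.097,-.085],[-.097,.085],[-.097,-.085]],.062,[[80,160],[304,183],[44,420],[273,446]],[.57,.1,-.1])
C,S=np.cos(r[2]),np.sin(r[2]);Ri=np.array([[C,S],[-S,C]])
for n,p,z in(("tea",(175,215),.088),("candle",(242,50),.092),("tape",(152,515),.025)):
    w=ray(c,*f(p),z)[:2];print(n,w,Ri@(w-r[:2]))
print("book in riser",Ri@(b[:2]-r[:2]))
E
```

```text
[ 0.575  -0.1562 -0.1804] [ 0.1 -0.6 -0.3 -0.9  0.1  1.4  0.1  0. ]
[ 0.5561  0.1442 -0.0832] [-0.7  0.1  0.9  0.3 -1.  -0.1  0.8 -0.3]
tea [0.61284711 0.14426137] [0.05654635 0.00478694]
candle [0.73679675 0.10069704] [ 0.18368723 -0.02832741]
tape [0.40457628 0.15818778] [-0.15216143  0.00135938]
book in riser [ 0.04380098 -0.29781425]
```

Book in the riser frame: 44 mm too far along +x, y = -298 mm, yaw -0.097. First I'll nudge it sideways and square it from its far end, with two fingers aligned to the riser. After that I'll push it in from behind.

Call:
play_rows --moves "0 0 -6 0 0 0 60;0 0 -6 0 0 0 60;0 0 -6 0 0 0 60;0 0 0 -32 -36 0 60;0 0 0 -32 -36 0 60;0 0 0 -32 -36 0 60;0 0 0 -32 -36 0 60;0 0 0 -32 -36 0 60;0 0 0 -32 -36 0 60;0 0 0 -32 -36 0 60;0 0 0 -32 -36 0 60;0 0 0 -32 -36 0 60"

```text
time_s: 1.4
eef_pos: [0.4641, 0.1353, 0.2268]
eef_rot: [3.141, 0.0, 3.058]
ft_force: [-0.1, 1.2, -0.6]
gripper_width: 0.0602
grasp_force: 0.0
```

Call:
play_rows --moves "0 0 0 -32 -36 0 60;0 0 0 -32 -36 0 60;0 0 0 -32 -36 0 60;0 0 0 -32 -36 0 60;0 0 0 -32 -36 0 60;0 0 0 -32 -36 0 60;0 0 0 -32 -36 0 60;0 0 0 0 0 0 60;0 0 0 0 0 0 60"

```text
time_s: 2.3
eef_pos: [0.6653, -0.1337, 0.2251]
eef_rot: [3.141, -0.002, 3.056]
ft_force: [-0.1, 0.6, -0.2]
gripper_width: 0.06
grasp_force: 0.0
```

Call:
play_rows --moves "0 0 0 -17 -17 0 60;0 0 0 -17 -17 0 60;0 0 0 0 0 40 60;0 0 0 0 0 40 60;0 0 0 0 0 0 60;0 0 0 0 0 0 60"

```text
time_s: 2.9
eef_pos: [0.6963, -0.1683, 0.1476]
eef_rot: [3.141, -0.001, 3.059]
ft_force: [-0.1, -0.2, 0.3]
gripper_width: 0.0601
grasp_force: 0.0
```

```bash
python3 - <<'E'
from h import *
a=manip.read_camera("wrist")["image"];b=manip.read_camera("top");t=cv2.resize(b["image"][120:270,230:430],(640,480))
cv2.imwrite("pics/w1.png",a[:,:,::-1])
E
```

```text
(no output)
```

View pics/w1.png

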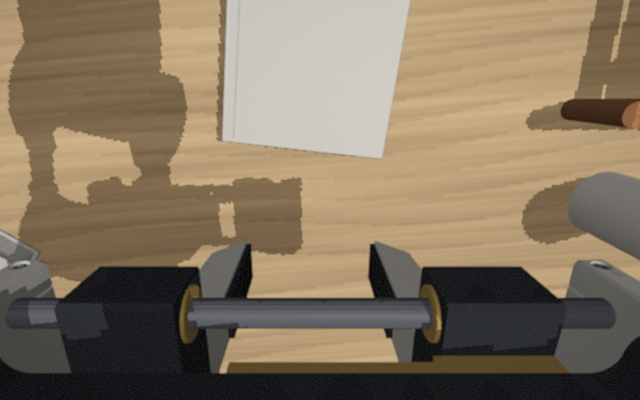

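The wrist view shows the book's far end straight ahead of the fingers, with top corners at (222,141) and (383,157). The near end of the riser's far board is at about (563,107). The path is clear.

```bash
python3 - <<'E'
from h import *
c=manip.read_camera("wrist");r=np.array([.5561,.1442]);C,S=np.cos(-.0832),np.sin(-.0832);Ri=np.array([[C,S],[-S,C]])
for p,z in(((222,141),.03),((383,157),.03),((563,107),.05)):
    w=ray(c,*p,z)[:2];print(w,Ri@(w-r))
print(Ri@(manip.read_state()["eef_pos"][:2]-r))
E
```

```text
[ 0.6485165  -0.23690351] [ 0.12376806 -0.37210504]
[ 0.67234759 -0.10778157] [ 0.13678616 -0.24144929]
[0.64197826 0.01898108] [ 0.09598739 -0.11764894]
[ 0.16726747 -0.30064782]
```

Call:
play_rows --moves "0 0 0 0 0 40 60;0 0 0 0 0 40 60;0 0 0 0 0 35 60;0 0 0 0 0 20 60;0 0 0 0 0 0 60;0 0 0 8 0 0 60;0 0 0 8 0 0 60;0 0 0 6 0 0 60;0 0 0 6 0 0 60;0 0 0 6 0 0 60;0 0 0 0 0 0 60"

```text
time_s: 4.15
eef_pos: [0.6621, -0.1666, 0.0123]
eef_rot: [-3.141, 0.0, 3.058]
ft_force: [-0.0, -0.3, -0.3]
gripper_width: 0.0599
grasp_force: 0.1
```

Call:
play_rows --moves "0 0 0 6 0 0 60;0 0 0 6 0 0 60;0 0 0 6 0 0 60;0 0 0 6 0 0 60;0 0 0 5 0 0 60;0 0 0 5 0 0 60;0 0 0 0 0 0 60;0 0 0 0 0 0 60"

```text
time_s: 4.95
eef_pos: [0.6281, -0.1636, 0.0114]
eef_rot: [3.141, -0.001, 3.058]
ft_force: [-0.3, -0.9, -0.4]
gripper_width: 0.0602
grasp_force: 0.0
```

```bash
python3 - <<'E'
from h import *
c=manip.read_camera("top");cr=cv2.resize(c["image"][120:270,230:430,::-1],None,fx=4,fy=4,interpolation=cv2.INTER_CUBIC)
cv2.imwrite("pics/t2.png",cv2.convertScaleAbs(cr,alpha=1.5))
r=np.array([.5561,.1442]);C,S=np.cos(-.0832),np.sin(-.0832);Ri=np.array([[C,S],[-S,C]])
s=manip.read_state();print(Ri@(s["eef_pos"][:2]-r),s["eef_pos"],s["ft_force"])
E
```

```text
[ 0.09755125 -0.30080634] [ 0.62831559 -0.16367272  0.01144076] [-0.73729138  0.30983048  0.3746724 ]
```

View pics/t2.png

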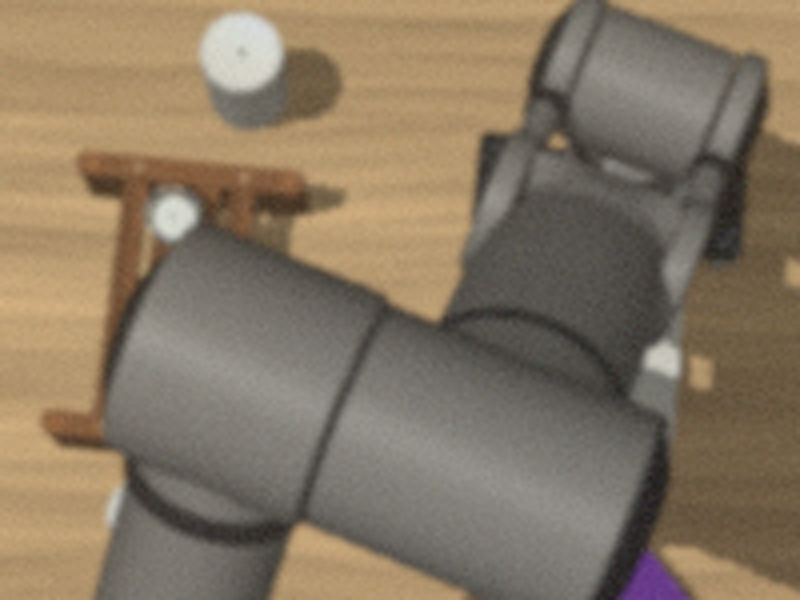

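The arm hides the book in this top view; only the riser and tealight are visible, and they haven't moved. I'll back off, lift, and go behind the book, turned to face the gap.

Call:
play_rows --moves "0 0 0 -15 0 0 60;0 0 0 -15 0 0 60;0 0 0 0 0 -40 60;0 0 0 0 0 -45 60;0 0 0 0 0 -45 60;0 0 0 0 0 -40 60;0 0 0 32 -28 0 60;0 0 0 32 -28 0 60;0 0 0 32 -28 0 60;0 0 0 32 -28 0 60;0 0 8 0 0 0 60;0 0 8 0 0 0 60"

```text
time_s: 6.2
eef_pos: [0.5205, -0.2682, 0.1818]
eef_rot: [3.141, -0.001, 2.771]
ft_force: [1.1, 0.4, 0.1]
gripper_width: 0.0599
grasp_force: 0.0
```

Call:
play_rows --moves "0 0 8 0 0 0 91;0 0 8 0 0 0 91;0 0 8 0 0 0 91;0 0 8 0 0 0 91;0 0 8 0 0 0 91;0 0 8 0 0 0 91;0 0 8 0 0 0 91;0 0 8 0 0 0 91;0 0 8 0 0 0 91;0 0 2 0 0 0 91;0 0 0 0 0 0 91;0 0 0 0 0 0 91"

```text
time_s: 7.4
eef_pos: [0.5216, -0.2671, 0.1815]
eef_rot: [-3.141, -0.0, 1.488]
ft_force: [0.8, -0.3, -0.3]
gripper_width: 0.0913
grasp_force: 0.0
```

```bash
python3 - <<'E'
from h import *
cv2.imwrite("pics/w3.png",manip.read_camera("wrist")["image"][:,:,::-1])
E
```

```text
(no output)
```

View pics/w3.png

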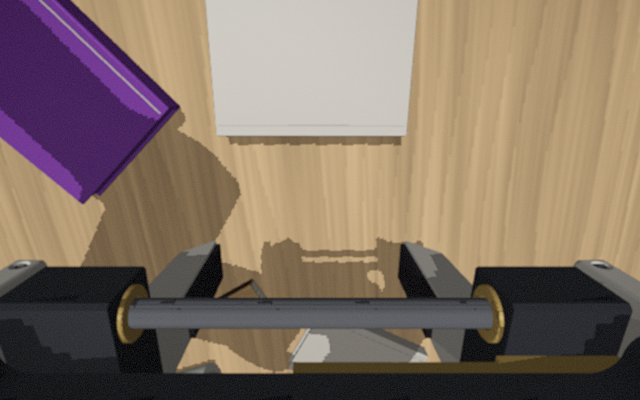

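The wrist view shows the book square to the tool: rear edge (217,135)–(406,135), sides running up symmetrically to (207,0) and (417,0). The purple decoy's corner is at (178,105), left of the lane. I'll turn this into numbers and check the scene camera for an independent riser fix.

```bash
python3 - <<'E'
from h import *
c=manip.read_camera("wrist");r=np.array([.5561,.1442]);C,S=np.cos(-.0832),np.sin(-.0832);Ri=np.array([[C,S],[-S,C]])
for p,z in(((217,134),.03),((406,134),.03),((207,0),.03),((417,0),.03),((178,105),.03),((178,105),.0)):
    w=ray(c,*p,z)[:2];print(p,Ri@(w-r))
print(Ri@(manip.read_state()["eef_pos"][:2]-r))
c=manip.read_camera("scene");cr=cv2.resize(c["image"][150:310,220:420,::-1],None,fx=3.75,fy=3.75,interpolation=cv2.INTER_CUBIC)
# overlay model riser outlines
for x in(-.106,-.088,.088,.106):
    for z in (0.,.062):
        P=[[*(r+Ri.T@[x,y]),z] for y in(-.085,.085)]
        q=(proj(c,P)-[220,150]+.5)*3.75-.5;cv2.line(cr,*[tuple(int(v) for v in a) for a in q],(0,255,0) if z else (255,255,0),1)
cv2.imwrite("pics/s3.png",cr)
E
```

```text
(217, 134) [-0.0840347  -0.36861477]
(406, 134) [ 0.08457799 -0.36849561]
(207, 0) [-0.08318611 -0.2628357 ]
(417, 0) [ 0.08411587 -0.26276665]
(178, 105) [-0.11588387 -0.34364773]
(178, 105) [-0.12704621 -0.34509178]
[-1.05124861e-04 -4.12757003e-01]
```

View pics/s3.png

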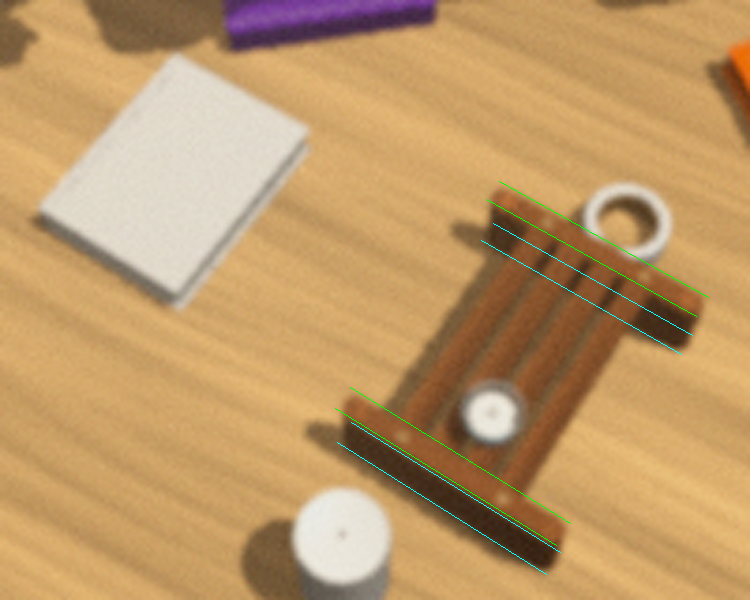

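Call:
play_rows --moves "0 0 0 0 0 45 91;0 0 0 0 0 45 91;0 0 0 0 0 45 91;0 0 0 0 0 24 91;0 0 0 0 0 10 91;0 0 0 0 0 0 91;0 0 0 8 0 0 91;0 0 0 8 0 0 91;0 0 0 8 0 0 91;0 0 0 8 0 0 91;0 0 0 8 0 0 91;0 0 0 8 0 0 91"

```text
time_s: 8.75
eef_pos: [0.5263, -0.2192, 0.0133]
eef_rot: [3.14, 0.001, 1.487]
ft_force: [-0.1, -2.9, 1.9]
gripper_width: 0.091
grasp_force: 1.4
```

Call:
play_rows --moves "0 0 0 10 0 0 91;0 0 0 10 0 0 91;0 0 0 10 0 0 91;0 0 0 10 0 0 91;0 0 0 10 0 0 91;0 0 0 10 0 0 91;0 0 0 10 0 0 91;0 0 0 10 0 0 91;0 0 0 10 0 0 91;0 0 0 8 0 0 91;0 0 0 6 0 0 91;0 0 0 0 0 0 91"

```text
time_s: 9.95
eef_pos: [0.5342, -0.1145, 0.0125]
eef_rot: [-3.141, -0.001, 1.488]
ft_force: [-0.7, 0.0, 0.8]
gripper_width: 0.0909
grasp_force: 0.0
```

Call:
play_rows --moves "0 0 0 0 0 0 91;0 0 0 -10 0 0 91;0 0 0 -10 0 0 91;0 0 0 0 0 -45 91;0 0 0 0 0 -45 91;0 0 0 0 0 -45 91;0 0 0 0 0 -45 91;0 0 0 40 0 0 91;0 0 0 40 0 0 91;0 0 0 0 0 0 91;0 0 0 0 0 0 91"

```text
time_s: 11.05
eef_pos: [0.5394, -0.0563, 0.1927]
eef_rot: [3.142, 0.0, 1.488]
ft_force: [-0.6, 0.1, 0.2]
gripper_width: 0.0905
grasp_force: 0.0
```

```bash
python3 - <<'E'
from h import *
cv2.imwrite("pics/w4.png",manip.read_camera("wrist")["image"][:,:,::-1])
E
```

```text
(no output)
```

View pics/w4.png

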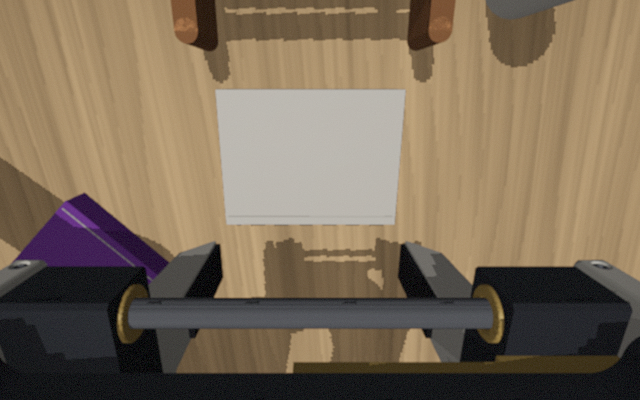

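The wrist view shows the book square in front of the mouth: front corners (217,90) and (405,90), rear corners (226,224) and (396,224). The boards' inner bottom edges are at about (217,35) and (409,35), and their inner top edges at about (196,25) and (432,25).

```bash
python3 - <<'E'
from h import *
c=manip.read_camera("wrist");r=np.array([.5561,.1442]);C,S=np.cos(-.0832),np.sin(-.0832);Ri=np.array([[C,S],[-S,C]])
for p,z in(((217,90),.03),((405,90),.03),((226,224),.03),((396,224),.03),((217,30),0),((409,30),.0),((196,25),.062),((432,25),.062),((195,3),.062),((435,3),.062)):
    w=ray(c,*p,z)[:2];print(p,np.round(Ri@(w-r),4))
print(Ri@(manip.read_state()["eef_pos"][:2]-r))
cr=c["image"][0:110,150:460,::-1];cv2.imwrite("pics/w4c.png",cv2.resize(cr,(775,275),interpolation=cv2.INTER_CUBIC))
E
```

```text
(217, 90) [-0.0834 -0.1203]
(405, 90) [ 0.0837 -0.1204]
(226, 224) [-0.0853 -0.2487]
(396, 224) [ 0.0856 -0.2487]
(217, 30) [-0.0867 -0.0677]
(409, 30) [ 0.0908 -0.0678]
(196, 25) [-0.0871 -0.0731]
(432, 25) [ 0.0917 -0.0732]
(195, 3) [-0.0863 -0.0583]
(435, 3) [ 0.0923 -0.0585]
[ 6.93508219e-05 -2.02115983e-01]
```

View pics/w4c.png

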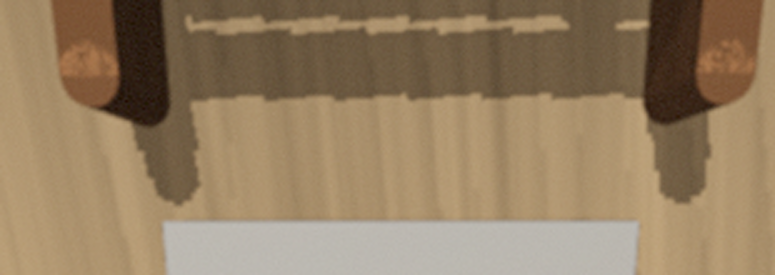

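The riser centre sits about 2 mm to the far side of my estimate and the book is square, so I'll feed in +2 mm sideways during the entry. First I'll check the wrist camera's place relative to the tool, for clearance over the tealight.

```bash
python3 - <<'E'
from h import *
c=manip.read_camera("wrist");E=c["extrinsics"];print(-E[:3,:3].T@E[:3,3]-manip.read_state()["eef_pos"])
E
```

```text
[0.00652659 0.08393493 0.15774901]
```

Call:
play_rows --moves "0 0 0 -40 0 0 91;0 0 0 -40 0 0 91;0 0 0 0 0 45 91;0 0 0 0 0 45 91;0 0 0 0 0 45 91;0 0 0 0 0 35 91;0 0 0 0 0 10 91;0 0 0 0 0 0 91;0 0 0 7 0 0 91;0 0 0 7 0 0 91;0 0 0 7 0 0 91;0 0 0 0 0 0 91"

```text
time_s: 12.4
eef_pos: [0.5351, -0.1137, 0.0139]
eef_rot: [3.14, 0.0, 1.489]
ft_force: [-0.4, 0.5, 0.1]
gripper_width: 0.0907
grasp_force: 0.0
```

Call:
play_rows --moves "0 0 0 6 0 0 91;0 0 0 6 0.5 0 91;0 0 0 6 0.5 0 91;0 0 0 6 0.5 0 91;0 0 0 6 0.5 0 91;0 0 0 5 0 0 91;0 0 0 5 0 0 91;0 0 0 5 0 0 91"

```text
time_s: 13.2
eef_pos: [0.5403, -0.0697, 0.0127]
eef_rot: [3.141, -0.0, 1.487]
ft_force: [-0.1, -2.5, 1.8]
gripper_width: 0.0907
grasp_force: 1.4
```

It's entering with only 2.5 N, so I'll keep pushing.

Call:
play_rows --moves "0 0 0 6 0 0 91;0 0 0 6 0 0 91;0 0 0 6 0 0 91;0 0 0 6 0 0 91;0 0 0 6 0 0 91;0 0 0 6 0 0 91"

```text
time_s: 13.8
eef_pos: [0.5433, -0.0336, 0.0127]
eef_rot: [-3.141, -0.0, 1.487]
ft_force: [-0.0, -3.3, 1.9]
gripper_width: 0.091
grasp_force: 1.3
```

Call:
play_rows --moves "0 0 0 7 0 0 91;0 0 0 7 0 0 91;0 0 0 7 0 0 91;0 0 0 7 0 0 91;0 0 0 7 0 0 91;0 0 0 7 0 0 91"

```text
time_s: 14.4
eef_pos: [0.5468, 0.0083, 0.0127]
eef_rot: [-3.142, -0.0, 1.487]
ft_force: [-0.4, -2.3, 0.4]
gripper_width: 0.0906
grasp_force: 1.2
```

```bash
python3 - <<'E'
from h import *
r=np.array([.5561,.1442]);C,S=np.cos(-.0832),np.sin(-.0832);Ri=np.array([[C,S],[-S,C]])
s=manip.read_state();print(Ri@(s["eef_pos"][:2]-r),s["ft_force"],s["wrist_torque"])
cv2.imwrite("pics/w5.png",manip.read_camera("wrist")["image"][:,:,::-1])
E
```

```text
[ 0.00200357 -0.13618525] [-0.44086061 -2.25630084  0.39858184] [-0.46480457  0.11422467  0.05483153]
```

View pics/w5.png

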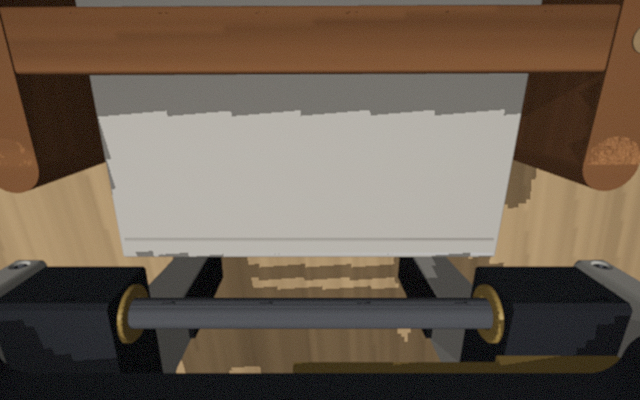

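The wrist view shows the book sliding in centred between the boards and under the first slat; its rear edge is at row ≈256 and the slat's near edge at row ≈73. I've now viewed all 10 pictures, so I'll finish on numbers.

```bash
python3 - <<'E'
from h import *
r=np.array([.5561,.1442]);C,S=np.cos(-.0832),np.sin(-.0832);Ri=np.array([[C,S],[-S,C]])
c=manip.read_camera("wrist")
for p,z in(((125,256),.03),((496,256),.03),((100,73),.056),((530,73),.056),((100,73),.062),((20,190),.062),((612,188),.062)):print(p,z,np.round(Ri@(ray(c,*p,z)[:2]-r),4))
E
```

```text
(125, 256) 0.03 [-0.083  -0.1242]
(496, 256) 0.03 [ 0.0857 -0.1241]
(100, 73) 0.056 [-0.0646 -0.047 ]
(530, 73) 0.056 [ 0.07  -0.047]
(100, 73) 0.062 [-0.0611 -0.0472]
(20, 190) 0.062 [-0.0943 -0.0834]
(612, 188) 0.062 [ 0.1003 -0.0827]
```

Call:
play_rows --moves "0 0 0 7 0 0 91;0 0 0 7 0 0 91;0 0 0 7 0 0 91;0 0 0 6 0 0 91;0 0 0 6 0 0 91;0 0 0 6 0 0 91;0 0 0 5 0 0 91;0 0 0 0 0 0 91"

```text
time_s: 15.3
eef_pos: [0.5506, 0.0524, 0.0128]
eef_rot: [3.141, -0.0, 1.488]
ft_force: [0.8, 0.3, -0.3]
gripper_width: 0.0911
grasp_force: 0.0
```

Call:
play_rows --moves "0 0 0 4 0 0 91;0 0 0 4 0 0 91;0 0 0 3 0 0 91;0 0 0 3 0 0 91;0 0 0 2 0 0 91;0 0 0 0 0 0 91;0 0 0 0 0 0 91"

```text
time_s: 16.0
eef_pos: [0.5518, 0.0677, 0.0127]
eef_rot: [3.142, -0.0, 1.487]
ft_force: [-0.1, -0.7, -0.5]
gripper_width: 0.0909
grasp_force: 0.0
```

```bash
python3 - <<'E'
from h import *
r=np.array([.5561,.1442]);C,S=np.cos(-.0832),np.sin(-.0832);Ri=np.array([[C,S],[-S,C]])
c=manip.read_camera("wrist");im=c["image"];print(Ri@(manip.read_state()["eef_pos"][:2]-r))
for u in(180,240,310,380,440):
    g=cv2.GaussianBlur(im,(3,3),0)[:,u].astype(int);sat=g[:,0]-g[:,2];v=g.sum(1)//3
    # runs of grey
    m=(sat<30)&(v>70);e=np.flatnonzero(np.diff(m.astype(int)));print(u,e[e<300])
E
```

```text
[ 0.00203819 -0.07663023]
180 [ 10  35  99 123 181 196 252 296]
240 [ 10  34  99 123 181 196 252 256]
310 [ 10  34  98 123 181 196 251 255]
380 [  9  34  98 123 180 195 251 255]
440 [  9  34  98 122 180 195 251 297]
```

```bash
python3 - <<'E'
from h import *
r=np.array([.5571,.1452]);C,S=np.cos(-.0832),np.sin(-.0832);Ri=np.array([[C,S],[-S,C]])
c=manip.read_camera("wrist");im=c["image"]
for y,z in((-.064,.03),(-.048,.062),(.048,.062),(.065,.03),(.065,0)):print(y,z,proj(c,[*(r+Ri.T@[0,y]),z]).round())
print([(v,im[v,310].tolist()) for v in range(0,280,8)])
E
```

```text
-0.064 0.03 [[309. 251.]]
-0.048 0.062 [[309. 251.]]
0.048 0.062 [[308. -80.]]
0.065 0.03 [[309. -97.]]
0.065 0 [[309. -60.]]
[(0, [131, 90, 58]), (8, [62, 38, 23]), (16, [137, 134, 127]), (24, [137, 134, 130]), (32, [138, 137, 130]), (40, [139, 97, 64]), (48, [134, 93, 61]), (56, [130, 89, 59]), (64, [134, 92, 61]), (72, [140, 96, 62]), (80, [146, 102, 67]), (88, [150, 106, 71]), (96, [148, 102, 66]), (104, [142, 140, 133]), (112, [143, 141, 133]), (120, [140, 138, 132]), (128, [138, 95, 59]), (136, [137, 95, 61]), (144, [132, 91, 60]), (152, [137, 96, 61]), (160, [144, 98, 66]), (168, [150, 105, 71]), (176, [152, 107, 68]), (184, [146, 141, 135]), (192, [143, 140, 133]), (200, [86, 60, 43]), (208, [144, 99, 65]), (216, [136, 94, 64]), (224, [131, 91, 58]), (232, [141, 98, 65]), (240, [150, 107, 72]), (248, [154, 109, 73]), (256, [196, 176, 150]), (264, [203, 175, 136]), (272, [134, 112, 83])]
```

Call:
play_rows --moves "0 0 0 -10 0 0 91;0 0 0 -20 0 0 91;0 0 0 -30 0 0 91;0 0 0 -30 0 0 91;0 0 0 0 0 -45 91;0 0 0 0 0 -45 91;0 0 0 0 0 -45 91;0 0 0 0 0 -45 91;0 0 0 -45 0 0 91;0 0 0 -45 0 0 91;0 0 0 -45 0 0 91;0 0 0 0 0 0 91"

```text
time_s: 17.3
eef_pos: [0.5321, -0.1623, 0.1926]
eef_rot: [3.141, 0.002, 1.482]
ft_force: [0.5, 0.3, 0.5]
gripper_width: 0.0907
grasp_force: 0.0
```

The rear edge is where it should be. The last check compares the top view with the start, for the bystanders and the book.

```bash
python3 - <<'E'
from h import *
a=cv2.imread("pics/top0.png");s0=cv2.imread("pics/scene0.png")
r=np.array([.5571,.1452]);Cc,S=np.cos(-.0832),np.sin(-.0832);Ri=np.array([[Cc,S],[-S,Cc]])
for n,o in(("top",a),("scene",s0)):
    c=manip.read_camera(n);b=c["image"][:,:,::-1]
    for k,x,y,z in(("tea",.0565,.005,.075),("candle",.184,-.028,.05),("tape",-.152,.001,.012),("front",0,.08,0),("rear",0,-.057,.03),("mouth",0,-.08,0)):
        u,v=proj(c,[*(r+Ri.T@[x,y]),z])[0].round().astype(int);w=(slice(v-10,v+11),slice(u-10,u+11))
        print(n,k,(u,v),cv2.absdiff(o[w],b[w]).mean().round(1),b[v,u])
    if n=="scene":
        for y in np.arange(-.1,.101,.005):
            u,v=proj(c,[*(r+Ri.T@[-.02,y]),.03])[0].round().astype(int);print(round(y*1000),b[v,u].tolist(),end=' ')
E
```

```text
top tea (np.int64(273), np.int64(174)) 7.7 [132 139 137]
top candle (np.int64(291), np.int64(137)) 9.2 [134 141 145]
top tape (np.int64(268), np.int64(249)) 29.7 [42 46 50]
top front (np.int64(249), np.int64(196)) 13.7 [ 83 114 137]
top rear (np.int64(293), np.int64(199)) 15.5 [73 78 81]
top mouth (np.int64(302), np.int64(202)) 15.0 [ 71  99 118]
scene tea (np.int64(351), np.int64(260)) 15.6 [192 206 211]
scene candle (np.int64(311), np.int64(298)) 12.1 [220 228 233]
scene tape (np.int64(386), np.int64(210)) 11.9 [108 171 218]
scene front (np.int64(384), np.int64(269)) 20.7 [117 183 228]
scene rear (np.int64(341), np.int64(238)) 26.3 [ 97 115 138]
scene mouth (np.int64(333), np.int64(239)) 23.9 [ 91 145 188]
-100 [103, 162, 206] -95 [102, 162, 207] -90 [98, 160, 200] -85 [98, 158, 200] -80 [100, 160, 203] -75 [95, 149, 195] -70 [81, 124, 159] -65 [147, 164, 174] -60 [116, 128, 139] -55 [84, 103, 132] -50 [45, 83, 139] -45 [44, 81, 132] -40 [46, 80, 126] -35 [87, 104, 119] -30 [97, 113, 137] -25 [66, 98, 146] -20 [48, 89, 142] -15 [45, 80, 130] -10 [57, 83, 117] -5 [94, 108, 126] 0 [70, 98, 136] 5 [44, 83, 137] 10 [42, 81, 127] 15 [51, 81, 128] 20 [73, 91, 116] 25 [93, 112, 130] 30 [53, 90, 144] 35 [41, 81, 132] 40 [39, 75, 123] 45 [145, 162, 180] 50 [199, 210, 218] 55 [203, 216, 224] 60 [205, 217, 224] 65 [188, 206, 219] 70 [109, 164, 205] 75 [105, 165, 211] 80 [105, 168, 212] 85 [110, 172, 215] 90 [103, 166, 211] 95 [105, 168, 214] 100 [109, 174, 217]
```

The book spans about -66 to +67 mm, so it is centred, and the bystanders haven't moved. In the top view the arm covers the tape, but the scene view shows it unchanged. I'm handing in.

```bash
python3 -c "
from rig import manip;print(manip.job_done())"
```

```text
the job is handed in; nothing more can be done
None
```

The book was slid under the riser and lies centred between the side boards, about 20 mm inside their ends at both mouths; the tealight, candle and tape show no sign of having moved, and the job was handed in at about 17 s of robot time.

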